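# Unlock the spring tester, draw its telescoping rod to the length mark and hold

### The arm

A 6-joint arm with a two-finger parallel gripper is mounted at the origin on a cart in front of the work surface, level with it; the furniture and walls round the work are solid. World frame = base frame: x ahead of the robot, y to its left, z up, the work surface at z = 0. Lengths are in m, angles in rad, forces in N, time in s.
With the tool pointing down it reaches from about 0.425 to 0.95 m from the base axis. Payload 3.5 kg.
Tool frame: the origin (TCP) lies midway between the tips of the shut fingers; the grasp point (between the pads) lies 19 mm behind it (ctrl.hold_point_z is the distance from the TCP to the grasp point, in m); z points along the fingers, y is the line along which they close (so a half turn about z gives the same grasp; the last joint's range is limited). The gripper opens to 85 mm and grips with 20 to 120 N. Pads are 22 mm wide; open, the fingers measure 114 mm over their backs; the gripper's body (76 mm by 85 mm) begins 54 mm behind the grasp point. The pads swing forward as they close: fully open they stand 13 mm farther back than shut.
Start: joints at [-1.315, 0.286, 1.577, -0, 1.279, -0.15], TCP at [0.266, -0.62, 0.231] pointing down, gripper open.
Joint ranges: [-2.77, 2.77], [-0.9, 2.22], [0.21, 2.48], [-1.53, 4.67], [0.24, 2.81], [-2.84, 2.84]. Speed limits (rad/s): [2.79, 2.79, 3.14, 3.14, 3.14, 3.14].

### API

Orientations are given as a unit quaternion [x, y, z, w].
In Python, from plant import readout, cams, sign_off, ctrl gives the robot as it stands. The module is installed in compiled form; this text tells all that it offers.
- The arm moves only by the tool step_arm, never from a script. Its argument "increments" is a list of rows, each a list of 2 entries, a list of its own where there are three numbers: the shift along the world's x, y, z in mm, then the turn, a rotation vector about the world's x, y, z in rad. In form: [[[x, y, z], [rx, ry, rz]], ...]. A call has 1 to 8 rows; each row shifts and turns the commanded pose from where the row before left it; what a row does not reach is not made up. A row lasts 1/12 s, in which the tool goes at most 41.7 mm and 7.16 degrees, less where a joint would pass 70% of its speed; a pose out of reach is approached as far as the arm can. A call is refused whole if a number of a shift passes 41.7 or a number of a turn 0.125, either way. A call with a gripper value outside its range is refused whole. "fingers" is the opening, from -1 (shut) to 1 (fully open), set as the call begins (left out, the last holds). The fingers move at their own pace and stop on an object; "grip_force" is the grip in N (left out, the last holds). Time passes only in rows, so rows that do not move let the fingers close. It gives the time, the measured TCP pose, the force, the opening and the grip force at its end, in the units of the state.
- readout.get_state(): the state, without advancing time (a new reading comes with each control period).
- cams.read_camera(name): name is "scene" or "top" or "wrist"; returns the picture (420x560x3 uint8, red, green, blue); there is no depth.
- cams.get_calibration(name): a dict with "fx", "fy", "cx", "cy" (pixels), "eye" and "rotation" of the camera in the world; the wrist camera has in their place "T_tool_cam" (4x4, takes a point from camera to tool coordinates, whose origin is the TCP and whose axes are the flange's). Camera axes: x right, y up, looking along -z (the intrinsics and any distortion apply to the point x, -y, -z); pixel columns grow to the right and rows downward; lengths in m; the calibration is good to about 2 mm. The wrist camera is an equidistant fisheye: a pixel r from the principal point sees the ray r / f radians off the axis. A picture is of the moment at which its call begins: read the wrist's pose just before it. get_calibration takes no time and is no camera call.
- sign_off(): hands the job in; it is judged then, once.
The state is a dict: "time": time; "qpos": joint angles; "dq": joint speeds; "joint_efforts": joint torques, N m; "eef_pos": TCP position; "tcp_rot": TCP orientation; "contact_force": force on the tool from outside, world axes, zero at the start; "wrist_torque": the same for the moment, N m; "opening": opening from 0.0 (shut) to 1.0 (fully open); "finger_force": force on a finger pad.
Only numpy, scipy, OpenCV 4.12 (cv2) and the standard library are available. Lean on these libraries where they do the work, as an engineer would, in place of code of your own. Each camera call takes 0.05 s, during which the arm holds its last target. There are 200 camera calls.

### The job

Wind the crank on the spring tester counter-clockwise, seen from above, until it comes to its stop, so that the lock pin frees the telescoping rod. Then pull out the rod, which ends in an upright black handle, against its spring until the yellow pointer stands level with the red length mark, and finish while still holding it there with the gripper. Leave the glassware and jars round the tester where they stand.

Things in the scene. Friction and masses are not known exactly. Their poses are not given: they have to be found in the camera images.
- tester: fixed spring tester: grey base plate 125 x 325 x 10 mm (x -80 to 45, y -55 to 270 mm in its frame), blue lock block 50 x 50 mm with top at z = 76 mm, horizontal tube of 32 mm diameter, axis 50 mm above the worktop, scale strip. Origin on the worktop under the vertical crank axis; +y is the direction of pull, z up. A pin in the block stops the rod until the crank is past 10.2 rad
- lock_crank (a joint): crank angle in rad, growing counter-clockwise from above: 0 = fully locked, 12.57 (two turns) = end stop, unlocked. Starts between 0 and 2. Turns lightly (about 2 N at the grip), stays where it is left. At 0 and at 12.57 its arm points along the tester's +x. A red pin head, 11 mm wide, rises 16 mm through its hub as it is wound, to 115 mm above the worktop
- crank_axis (a point): point on the vertical crank axis, at the height of the middle of the crank's grip (122 mm above the worktop)
- crank_grip (a point): middle of the crank's upright black grip, 122 mm above the worktop and 40 mm from the crank axis: a freely spinning sleeve 17 mm in diameter that spans heights 95 to 143 mm; the crank arm beneath it tops out at 92 mm
- rod_travel (a joint): how far the rod is drawn out, in m: 0 = home, 0.095 = end of travel. The spring pulls it home with 6 N at 0 plus 120 N per metre of extension (12 to 15 N at the mark)
- draw_rod: the telescoping rod with its upright black handle, 150 mm from the crank axis along the tester's +y when home. Handle: foot 24 mm in diameter from z = 30 to 60 mm, waist 18 mm in diameter from z = 63 to 108 mm, round cap 23 mm in diameter, top at 120 mm. The body's origin lies at the tester's origin when the rod is home and moves with it; for the handle see point handle_grip
- handle_grip (a point): grip point on the axis of the pull handle's waist, 92 mm above the worktop
- pointer_tip (a point): tip of the yellow pointer that reaches out from the rod under the handle to the tester's -x side, 34 mm above the worktop; it lies 57 mm from the handle's axis, at the same tester y as that axis
- mark_line (a point): inner end of the red length mark, a 4 mm wide red line on a black clip fixed on the scale strip, 34 mm above the worktop, 61 mm from the rod's axis on the tester's -x side. The pointer is level with it when both have the same tester y, which takes 45 to 75 mm of pull
- flask: small clear conical flask, 64 mm wide, 106 mm high, standing on the tester's +x side; origin at the centre of its foot
- vial: small clear vial with a blue cap, 31 mm wide, 60 mm high, on the tester's +x side; origin at the centre of its foot
- jar: small white plastic jar, 55 mm wide, 69 mm high, on the tester's +x side; origin at the centre of its foot
- beaker: small clear beaker, 39 mm wide, 50 mm high, beyond the tester's handle end; origin at the centre of its foot

How it is judged:
On the way, in this order (a step that is already met when the one before it is completed fails the run):
1. the crank is wound to its stop, the rod still home (value of joint lock_crank above 12 rad and value of joint rod_travel below 0.015 m), for 0.1 s.
2. the rod is drawn out to the mark and held by the fingers (y of pointer_tip in the frame of mark_line between -0.005 and 0.005 m and contact force between the fingers and draw_rod above 4 N), for 0.3 s.
At the end, for the whole second after the job is handed in: The crank is at its stop (beyond 12.0 of 12.57 rad), the pointer tip is level with the red mark within 5 mm along the pull and still (under 10 mm/s), and the fingers hold the rod or its handle (contact over 4 N) against the spring (all of step 2 and velocity of joint rod_travel between -0.01 and 0.01 m/s and value of joint lock_crank above 12 rad); the arm keeps its last pose, push and grip.
It fails at once if the flask, vial, jar or beaker is shifted by more than 30 mm or tipped over (distance of any of flask, vial, jar, beaker from where it was at the start of the episode above 0.03 m or angle between any of flask, vial, jar, beaker's own z axis and vertical above 0.8 rad).
It also fails if it takes over 58 s, if anything falls off the work surface, if the arm or the gripper's body presses on something with over 40 N, if the wrist force passes 120 N, or if a joint passes its speed limit or range.

## Working session

There is one attempt and no reset: what is moved stays moved. The work goes in short steps, Python scripts to look and compute and a tool call to move; the robot and the scene stay as the last step left them, time stands still between calls to the robot, and variables do not carry over. Pictures are saved under pics/ and viewed, at most 10 in all, crops included, and the job is handed in when it is done.

Besides the shell and the picture viewer there is one more tool, called after "Request:" as name([rows], argument=value, ...), one row to a line, values as JSON. step_arm: Moves the arm, as the interface text tells. Its arguments: {"type":"object","properties":{"increments":{"type":"array","items":{"type":"array"}},"fingers":{"type":"number"},"grip_force":{"type":"number"}},"required":["increments"]}

```bash
mkdir -p pics
python3 - <<'E'
from plant import readout, cams, ctrl
import cv2
print(readout.get_state(), ctrl.hold_point_z)
for n in ("scene","top"):
    cv2.imwrite(f"pics/{n}0.png", cams.read_camera(n)[:,:,::-1])
    print(cams.get_calibration(n))
print(cams.get_calibration("wrist"))
E
```

```text
{'time': 0.0, 'qpos': array([-1.31501775e+00,  2.87202498e-01,  1.57818466e+00, -1.12533843e-05,
        1.27857726e+00, -1.50016335e-01]), 'dq': array([-5.01769867e-04, -2.53705426e-04,  1.69768577e-04, -6.89904529e-04,
        7.48464246e-05, -5.63739655e-04]), 'joint_efforts': array([ 8.90534757e-04, -4.05981266e+01, -2.92626268e+01, -5.84096688e-05,
        5.84123700e-03,  9.07736990e-06]), 'eef_pos': array([ 0.2663026 , -0.61953498,  0.22991846]), 'tcp_rot': array([ 9.79485813e-01,  2.01509644e-01, -6.80603843e-05, -1.18394214e-03]), 'contact_force': array([-0.71713517,  0.27775451, -0.1347688 ]), 'wrist_torque': array([0.01073032, 0.04660659, 0.02415274]), 'finger_force': 0.0, 'opening': 1.000870690639693} 0.0187
{'fx': 463.3303897000617, 'fy': 463.3303897000617, 'cx': 279.7926339279613, 'cy': 205.16885556176902, 'eye': array([0.10009791, 0.91048557, 0.6602736 ]), 'rotation': array([-0.12120009,  0.43702341,  0.85170577, -0.26252308])}
{'fx': 394.3956456209634, 'fy': 394.3956456209634, 'cx': 277.9146941296949, 'cy': 205.47998845330685, 'eye': array([0.44720484, 0.28983033, 0.94080786]), 'rotation': array([-0.03055903,  0.04948768,  0.70798224, -0.70383113])}
{'fx': 325.19226210127806, 'fy': 325.19226210127806, 'cx': 280.90230645058574, 'cy': 204.01081171532726, 'T_tool_cam': array([[ 4.46421775e-04,  9.51061356e-01,  3.09001777e-01,
         7.91179532e-02],
       [ 9.99999000e-01, -8.39318778e-04,  1.13857704e-03,
        -6.04557790e-04],
       [ 1.34220761e-03,  3.09000959e-01, -9.51060779e-01,
        -1.42168756e-01],
       [ 0.00000000e+00,  0.00000000e+00,  0.00000000e+00,
         1.00000000e+00]])}
```

View pics/scene0.png

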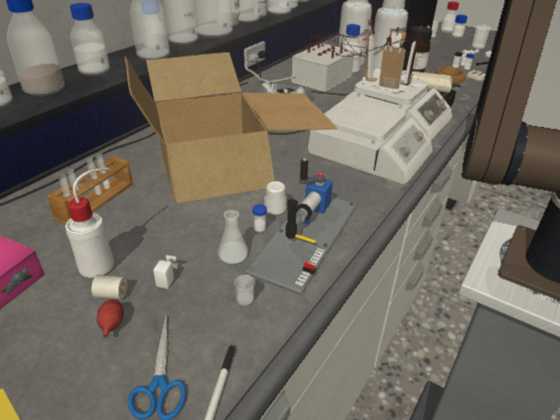

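View pics/top0.png

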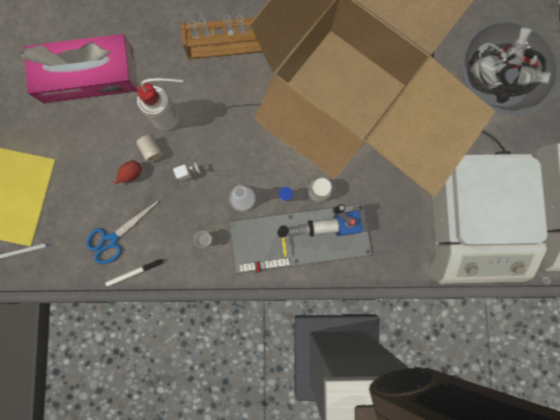

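The two overviews show the tester at top-view pixels (230–370, 205–272). Its hub is near (352,222), its handle near (283,231), and the pull direction is image left, close to world +y. I'll enlarge both views for measuring.

Run:
```python
import cv2, numpy as np
a=cv2.imread("pics/top0.png")[170:280,190:390]; b=cv2.imread("pics/scene0.png")[150:310,210:370]
cv2.imwrite("pics/ca.png",cv2.resize(a,None,fx=4,fy=4,interpolation=cv2.INTER_CUBIC))
cv2.imwrite("pics/cb.png",cv2.resize(b,None,fx=3.7,fy=3.7,interpolation=cv2.INTER_CUBIC))
```

```text
(no output)
```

View pics/ca.png

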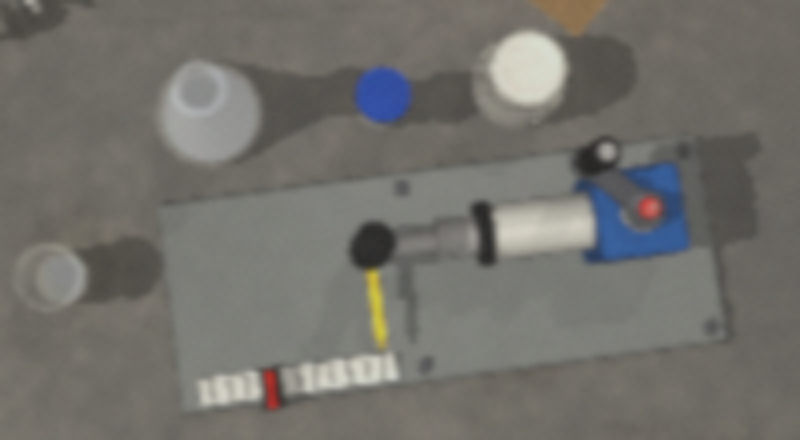

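View pics/cb.png

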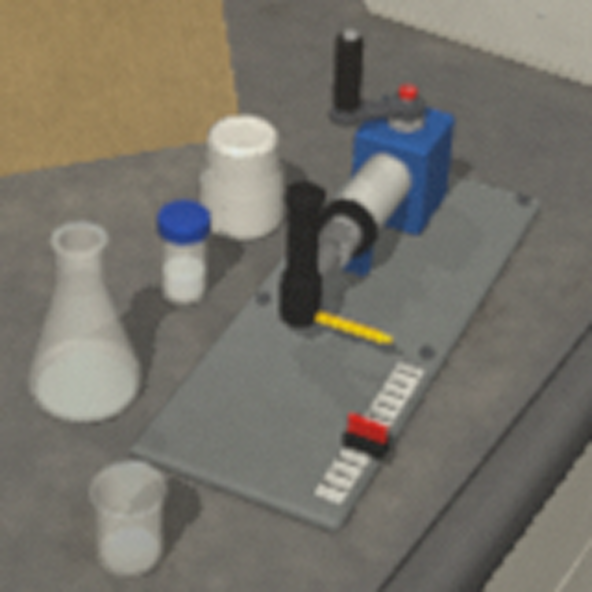

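Crops:
- **Top crop (4x, origin 190,170):** plate corners (162,205), (183,411), (731,342), (703,137). Pin head (650,207), crank grip top (606,151), handle cap (373,245), pointer tip (381,347), red mark (272,388).
- **Scene crop (3.7x, origin 210,150):** plate corners (133,452), (335,527), (538,203). Grip top (349,35), pointer tip (391,340), mark (365,425).

The tester pose comes from a joint fit of these points.

```bash
cat > h.py <<'E'
import numpy as np
from plant import cams
from scipy.spatial.transform import Rotation as R
from scipy.optimize import least_squares
K={n:cams.get_calibration(n) for n in("scene","top")}
def proj(n,P):
    k=K[n]; c=R.from_quat(k["rotation"]).inv().apply(np.atleast_2d(P)-k["eye"])
    return np.c_[k["cx"]+k["fx"]*c[:,0]/-c[:,2], k["cy"]+k["fy"]*c[:,1]/c[:,2]]
def atz(n,uv,z):
    k=K[n]; d=R.from_quat(k["rotation"]).apply([(uv[0]-k["cx"])/k["fx"],-(uv[1]-k["cy"])/k["fy"],-1])
    return k["eye"]+d*(z-k["eye"][2])/d[2]
def T(p,P): 
    return R.from_euler("z",p[2]).apply(np.atleast_2d(P))+[p[0],p[1],0]
tc=lambda u,v:((u+.5)/4+189.5,(v+.5)/4+169.5)
sc=lambda u,v:((u+.5)/3.7+209.5,(v+.5)/3.7+149.5)
E
python3 - <<'E'
from h import *
obs=[("top",tc(162,205),(45,270,10)),("top",tc(183,411),(-80,270,10)),("top",tc(731,342),(-80,-55,10)),("top",tc(703,137),(45,-55,10)),
("top",tc(373,245),(0,150,118)),("top",tc(381,347),(-57,150,34)),("top",tc(650,207),(0,0,101)),
("scene",sc(133,452),(45,270,10)),("scene",sc(335,527),(-80,270,10)),("scene",sc(538,203),(-80,-55,10)),("scene",sc(391,340),(-57,150,34)),("scene",sc(304,190),(0,150,118)),("scene",sc(408,92),(0,0,101))]
f=lambda p:np.ravel([proj(n,T(p,np.array(m)/1e3))[0]-uv for n,uv,m in obs])
s=least_squares(f,[.45,.1,0.1],loss="soft_l1");p=s.x
print("pose",p);print(f(p).reshape(-1,2).round(1).tolist())
inv=lambda w:R.from_euler("z",-p[2]).apply(w-[p[0],p[1],0])
for nm,n,uv,z in[("grip","top",tc(606,151),.143),("grip","scene",sc(349,36),.143),("mark","top",tc(272,388),.036),("mark","top",tc(268,370),.034),("mark","scene",sc(365,423),.036),("mark_in","scene",sc(347,418),.034),
 ("jar","top",tc(529,68),.069),("vial","top",tc(383,95),.06),("flask","top",tc(200,87),.106),("beaker","top",tc(45,277),.02)]:
    w=atz(n,uv,z);t=inv(w);print(nm,n,w.round(4),(t*1e3).round(1), np.arctan2(t[1],t[0]).round(3),np.hypot(*t[:2]).round(4))
E
```

```text
pose [0.5070553  0.10813248 0.12207011]
[[-1.8, -0.8], [-0.8, 1.0], [-0.5, -0.0], [-1.6, -1.0], [0.2, -0.7], [0.0, 0.5], [-0.1, 0.3], [-1.4, -2.2], [1.0, -0.9], [1.8, -1.3], [0.2, 0.0], [0.5, 0.1], [0.4, -1.1]]
grip top [0.5335 0.1389 0.143 ] [ 29.9  27.3 143. ] 0.739 0.0405
grip scene [0.5345 0.1389 0.143 ] [ 30.9  27.2 143. ] 0.721 0.0412
mark top [0.4108 0.3122 0.036 ] [-70.7 214.3  36. ] 1.889 0.2256
mark top [0.4209 0.3145 0.034 ] [-60.4 215.4  34. ] 1.844 0.2237
mark scene [0.4091 0.3187 0.036 ] [-71.6 220.9  36. ] 1.884 0.2322
mark_in scene [0.4199 0.319  0.034 ] [-60.8 219.9  34. ] 1.841 0.2282
jar top [0.5885 0.1671 0.069 ] [88.  48.6 69. ] 0.504 0.1005
vial top [0.5748 0.2488 0.06  ] [ 84.4 131.4  60. ] 1.0 0.1561
flask top [0.5728 0.3486 0.106 ] [ 94.5 230.7 106. ] 1.182 0.2493
beaker top [0.4748 0.4438 0.02  ] [  8.9 337.1  20. ] 1.544 0.3372
```

Pose fit: crank axis at (0.507, 0.108), yaw 0.122. The crank stands at about 0.73 rad with its grip 40.5 mm from the axis, which matches the stated 40 mm. The mark is at tester y of about 215–220, so 65–70 mm of pull. Next I go over the crank grip, high, turning the fingers to close along tester y.

Request:
step_arm([
  [[0, 0, 35], [0, 0, -0.095]],
  [[0, 0, 35], [0, 0, -0.095]],
  [[0, 0, 35], [0, 0, -0.095]],
  [[13.3, 37.9, 0], [0, 0, 0]],
  [[13.3, 37.9, 0], [0, 0, 0]],
  [[13.3, 37.9, 0], [0, 0, 0]],
  [[13.3, 37.9, 0], [0, 0, 0]],
  [[13.3, 37.9, 0], [0, 0, 0]],
], fingers=0.0, grip_force=40)

```text
time: 0.77
eef_pos: [0.3331, -0.4287, 0.3356]
tcp_rot: [0.998, 0.06, -0.0, -0.001]
contact_force: [0.6, 0.5, -0.5]
opening: 0.496
finger_force: 0.0
```

Request:
step_arm([
  [[13.3, 37.9, 0], [0, 0, 0]],
  [[13.3, 37.9, 0], [0, 0, 0]],
  [[13.3, 37.9, 0], [0, 0, 0]],
  [[13.3, 37.9, 0], [0, 0, 0]],
  [[13.3, 37.9, 0], [0, 0, 0]],
  [[13.3, 37.9, 0], [0, 0, 0]],
  [[13.3, 37.9, 0], [0, 0, 0]],
  [[13.3, 37.9, 0], [0, 0, 0]],
])

```text
time: 1.43
eef_pos: [0.4393, -0.1254, 0.336]
tcp_rot: [0.998, 0.06, -0.0, -0.0]
contact_force: [-0.0, -0.3, -0.8]
opening: 0.502
finger_force: 0.0
```

Request:
step_arm([
  [[13.3, 37.9, 0], [0, 0, 0]],
  [[13.3, 37.9, 0], [0, 0, 0]],
  [[13.3, 37.9, 0], [0, 0, 0]],
  [[13.3, 37.9, 0], [0, 0, 0]],
  [[13.3, 37.9, 0], [0, 0, 0]],
  [[13.3, 37.9, 0], [0, 0, 0]],
  [[0, 0, 0], [0, 0, 0]],
  [[0, 0, 0], [0, 0, 0]],
])

```text
time: 2.1
eef_pos: [0.519, 0.1019, 0.3354]
tcp_rot: [0.998, 0.062, -0.001, 0.0]
contact_force: [0.2, -0.5, 0.3]
opening: 0.496
finger_force: 0.0
```

Request:
step_arm([
  [[14.3, 36.3, 0], [0, 0, 0]],
  [[0, 0, -36], [0, 0, 0]],
  [[0, 0, -36], [0, 0, 0]],
  [[0, 0, -36], [0, 0, 0]],
  [[0, 0, -36], [0, 0, 0]],
  [[0, 0, -21], [0, 0, 0]],
  [[0, 0, 0], [0, 0, 0]],
  [[0, 0, 0], [0, 0, 0]],
])

```text
time: 2.77
eef_pos: [0.5326, 0.135, 0.1703]
tcp_rot: [0.998, 0.06, -0.002, 0.0]
contact_force: [0.6, 0.4, 1.7]
opening: 0.502
finger_force: 0.0
```

Run:
```python
from plant import readout, cams
import cv2
s=readout.get_state(); print(s["eef_pos"],s["tcp_rot"],s["qpos"])
cv2.imwrite("pics/w1.png", cams.read_camera("wrist")[:,:,::-1])
```

```text
[0.53262224 0.13503402 0.1702505 ] [ 9.98223544e-01  5.95582833e-02 -1.59721806e-03  1.29328146e-04] [ 6.37300621e-02  7.18522123e-02  1.93917880e+00 -2.70902691e-04
  1.13375714e+00  1.51545419e+00]
```

View pics/w1.png

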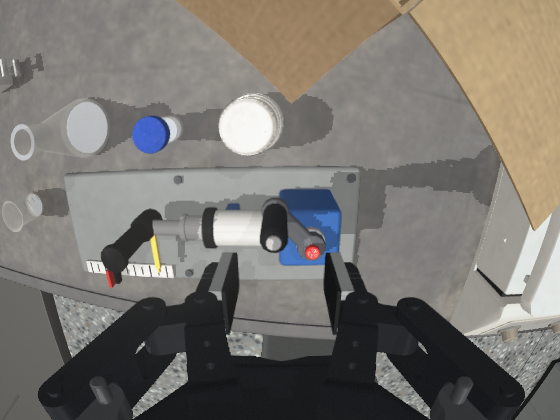

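The wrist view shows the grip top at about (274,243), centred between the fingers, the pin head at (312,253), the handle cap at (114,262), the pointer tip at (158,271) and the red mark's inner end at (109,270). I check these rays against the fit.

```bash
cat >> h.py <<'E'
KW=cams.get_calibration("wrist")
def watz(eef,q,uv,z):
    d=np.array([uv[0]-KW["cx"],-(uv[1]-KW["cy"])])/KW["fx"]; th=np.hypot(*d)
    r=np.r_[d/th*np.sin(th),-np.cos(th)]; M=KW["T_tool_cam"]; Q=R.from_quat(q)
    o=eef+Q.apply(M[:3,3]); d=Q.apply(M[:3,:3]@r)
    return o+d*(z-o[2])/d[2]
E
python3 - <<'E'
from h import *
p=[.50705,.10813,.12207]
e=np.array([0.53262224,0.13503402,0.1702505]);q=[9.98223544e-01,5.95582833e-02,-1.59721806e-03,1.29328146e-04]
for n,uv,z in[("grip",(274,243),.143),("pin",(312,252),.1),("cap",(114,262),.119),("tip",(158,271),.034),("mark",(109,271),.034),("jar",(251,124),.069)]:
    w=watz(e,q,uv,z);t=R.from_euler("z",-p[2]).apply(w-[p[0],p[1],0]);print(n,w.round(4),(t*1e3).round(1),np.arctan2(t[1],t[0]))
E
```

```text
grip [0.5323 0.1397 0.143 ] [ 28.9  28.2 143. ] 0.7733735315574585
pin [0.5082 0.11   0.1   ] [  1.4   1.7 100. ] 0.8929390503361072
cap [0.4883 0.2556 0.119 ] [ -0.7 148.6 119. ] 1.5752126095893668
tip [0.4327 0.2522 0.034 ] [-56.2 152.   34. ] 1.925151568621338
mark [0.4212 0.3123 0.034 ] [-60.3 213.1  34. ] 1.8467515495556017
jar [0.5915 0.1653 0.069 ] [90.8 46.5 69. ] 0.47317995328846163
```

Request:
step_arm([
  [[0.5, 3.5, -32], [0, 0, 0]],
  [[0, 0, -32], [0, 0, 0]],
  [[0, 0, 0], [0, 0, 0]],
])

```text
time: 3.07
eef_pos: [0.5317, 0.1391, 0.1043]
tcp_rot: [0.998, 0.06, -0.003, 0.0]
contact_force: [-1.0, -0.3, -1.2]
opening: 0.501
finger_force: 0.0
```

Request:
step_arm([
  [[0, 0, 0], [0, 0, 0]],
  [[0, 0, 0], [0, 0, 0]],
  [[0, 0, 0], [0, 0, 0]],
  [[0, 0, 0], [0, 0, 0]],
  [[0, 0, 0], [0, 0, 0]],
  [[0, 0, 0], [0, 0, 0]],
], fingers=-1, grip_force=40)

```text
time: 3.57
eef_pos: [0.5362, 0.1398, 0.1106]
tcp_rot: [0.998, 0.06, 0.003, 0.0]
contact_force: [-0.4, -1.3, 6.2]
opening: 0.182
finger_force: 39.7
```

The sleeve is gripped at opening 0.18, about 16 mm. I work out the circle increments.

Run:
```python
import numpy as np
a=0.86+0.25*np.arange(0,50); P=np.round(40*np.c_[np.cos(a),np.sin(a)],1); P[0]=[26.5,31.0]
D=np.diff(P,axis=0).round(1)
for i in range(0,49,8): print([[[float(x),float(y),0],[0,0,0]] for x,y in D[i:i+8]], "end", (P[min(i+8,49)]+[507,108]).round(1), a[min(i+8,49)].round(2))
```

```text
[[[-8.7, 4.8, 0], [0, 0, 0]], [[-9.4, 3.3, 0], [0, 0, 0]], [[-10.0, 0.9, 0], [0, 0, 0]], [[-9.8, -1.7, 0], [0, 0, 0]], [[-9.1, -4.0, 0], [0, 0, 0]], [[-7.9, -6.1, 0], [0, 0, 0]], [[-6.1, -7.9, 0], [0, 0, 0]], [[-3.9, -9.2, 0], [0, 0, 0]]] end [468.6 119.1] 2.86
[[[-1.6, -9.8, 0], [0, 0, 0]], [[1.0, -10.0, 0], [0, 0, 0]], [[3.3, -9.4, 0], [0, 0, 0]], [[5.6, -8.2, 0], [0, 0, 0]], [[7.4, -6.7, 0], [0, 0, 0]], [[8.9, -4.5, 0], [0, 0, 0]], [[9.7, -2.3, 0], [0, 0, 0]], [[10.0, 0.2, 0], [0, 0, 0]]] end [512.9  68.4] 4.86
[[[9.6, 2.7, 0], [0, 0, 0]], [[8.6, 5.0, 0], [0, 0, 0]], [[7.2, 7.0, 0], [0, 0, 0]], [[5.2, 8.5, 0], [0, 0, 0]], [[2.9, 9.5, 0], [0, 0, 0]], [[0.5, 10.0, 0], [0, 0, 0]], [[-2.0, 9.7, 0], [0, 0, 0]], [[-4.4, 9.0, 0], [0, 0, 0]]] end [540.5 129.8] 6.86
[[[-6.4, 7.6, 0], [0, 0, 0]], [[-8.1, 5.8, 0], [0, 0, 0]], [[-9.3, 3.6, 0], [0, 0, 0]], [[-9.9, 1.2, 0], [0, 0, 0]], [[-9.9, -1.3, 0], [0, 0, 0]], [[-9.3, -3.7, 0], [0, 0, 0]], [[-8.0, -5.9, 0], [0, 0, 0]], [[-6.4, -7.7, 0], [0, 0, 0]]] end [473.2 129.4] 8.86
[[[-4.2, -9.0, 0], [0, 0, 0]], [[-1.9, -9.8, 0], [0, 0, 0]], [[0.6, -10.0, 0], [0, 0, 0]], [[3.0, -9.5, 0], [0, 0, 0]], [[5.3, -8.4, 0], [0, 0, 0]], [[7.3, -6.9, 0], [0, 0, 0]], [[8.7, -4.9, 0], [0, 0, 0]], [[9.6, -2.5, 0], [0, 0, 0]]] end [501.6  68.4] 10.86
[[[10.0, -0.1, 0], [0, 0, 0]], [[9.7, 2.3, 0], [0, 0, 0]], [[8.8, 4.7, 0], [0, 0, 0]], [[7.3, 6.7, 0], [0, 0, 0]], [[5.5, 8.4, 0], [0, 0, 0]], [[3.3, 9.4, 0], [0, 0, 0]], [[0.8, 9.9, 0], [0, 0, 0]], [[-1.7, 9.9, 0], [0, 0, 0]]] end [545.3 119.6] 12.86
[[[-4.1, 9.1, 0], [0, 0, 0]]] end [541.2 128.7] 13.11
```

Request:
step_arm([
  [[-8.7, 4.8, 0], [0, 0, 0]],
  [[-9.4, 3.3, 0], [0, 0, 0]],
  [[-10.0, 0.9, 0], [0, 0, 0]],
  [[-9.8, -1.7, 0], [0, 0, 0]],
  [[-9.1, -4.0, 0], [0, 0, 0]],
  [[-7.9, -6.1, 0], [0, 0, 0]],
  [[-6.1, -7.9, 0], [0, 0, 0]],
  [[-3.9, -9.2, 0], [0, 0, 0]],
])

```text
time: 4.23
eef_pos: [0.4718, 0.1202, 0.1106]
tcp_rot: [0.998, 0.061, 0.005, 0.0]
contact_force: [6.1, 1.2, 5.1]
opening: 0.189
finger_force: 39.8
```

Request:
step_arm([
  [[-1.6, -9.8, 0], [0, 0, 0]],
  [[1.0, -10.0, 0], [0, 0, 0]],
  [[3.3, -9.4, 0], [0, 0, 0]],
  [[5.6, -8.2, 0], [0, 0, 0]],
  [[7.4, -6.7, 0], [0, 0, 0]],
  [[8.9, -4.5, 0], [0, 0, 0]],
  [[9.7, -2.3, 0], [0, 0, 0]],
  [[10.0, 0.2, 0], [0, 0, 0]],
])

```text
time: 4.9
eef_pos: [0.5151, 0.0693, 0.1105]
tcp_rot: [0.998, 0.06, 0.002, -0.0]
contact_force: [-2.5, 2.5, 10.3]
opening: 0.183
finger_force: 40.5
```

Request:
step_arm([
  [[9.6, 2.7, 0], [0, 0, 0]],
  [[8.6, 5.0, 0], [0, 0, 0]],
  [[7.2, 7.0, 0], [0, 0, 0]],
  [[5.2, 8.5, 0], [0, 0, 0]],
  [[2.9, 9.5, 0], [0, 0, 0]],
  [[0.5, 10.0, 0], [0, 0, 0]],
  [[-2.0, 9.7, 0], [0, 0, 0]],
  [[-4.4, 9.0, 0], [0, 0, 0]],
])

```text
time: 5.57
eef_pos: [0.5441, 0.131, 0.1107]
tcp_rot: [0.998, 0.06, 0.004, 0.0]
contact_force: [1.5, -2.3, 7.8]
opening: 0.185
finger_force: 40.1
```

Request:
step_arm([
  [[-6.4, 7.6, 0], [0, 0, 0]],
  [[-8.1, 5.8, 0], [0, 0, 0]],
  [[-9.3, 3.6, 0], [0, 0, 0]],
  [[-9.9, 1.2, 0], [0, 0, 0]],
  [[-9.9, -1.3, 0], [0, 0, 0]],
  [[-9.3, -3.7, 0], [0, 0, 0]],
  [[-8.0, -5.9, 0], [0, 0, 0]],
  [[-6.4, -7.7, 0], [0, 0, 0]],
])

```text
time: 6.23
eef_pos: [0.4763, 0.1304, 0.1106]
tcp_rot: [0.998, 0.061, 0.005, 0.0]
contact_force: [5.3, -1.2, 5.2]
opening: 0.185
finger_force: 39.9
```

Request:
step_arm([
  [[-4.2, -9.0, 0], [0, 0, 0]],
  [[-1.9, -9.8, 0], [0, 0, 0]],
  [[0.6, -10.0, 0], [0, 0, 0]],
  [[3.0, -9.5, 0], [0, 0, 0]],
  [[5.3, -8.4, 0], [0, 0, 0]],
  [[7.3, -6.9, 0], [0, 0, 0]],
  [[8.7, -4.9, 0], [0, 0, 0]],
  [[9.6, -2.5, 0], [0, 0, 0]],
])

```text
time: 6.9
eef_pos: [0.5038, 0.0696, 0.1106]
tcp_rot: [0.998, 0.06, 0.002, -0.0]
contact_force: [-1.3, 3.5, 10.1]
opening: 0.183
finger_force: 40.4
```

Request:
step_arm([
  [[10.0, -0.1, 0], [0, 0, 0]],
  [[9.7, 2.3, 0], [0, 0, 0]],
  [[8.8, 4.7, 0], [0, 0, 0]],
  [[7.3, 6.7, 0], [0, 0, 0]],
  [[5.5, 8.4, 0], [0, 0, 0]],
  [[3.3, 9.4, 0], [0, 0, 0]],
  [[0.8, 9.9, 0], [0, 0, 0]],
  [[0, 5, 0], [0, 0, 0]],
])

```text
time: 7.57
eef_pos: [0.5501, 0.1148, 0.1106]
tcp_rot: [0.998, 0.062, 0.003, 0.002]
contact_force: [1.7, -17.0, 8.1]
opening: 0.188
finger_force: 40.5
```

Request:
step_arm([
  [[0, 0, 0], [0, 0, 0]],
  [[0, 0, 0], [0, 0, 0]],
])

```text
time: 7.73
eef_pos: [0.5501, 0.1143, 0.1107]
tcp_rot: [0.998, 0.061, 0.004, 0.002]
contact_force: [2.3, -5.6, 7.7]
opening: 0.185
finger_force: 40.2
```

The crank stalls against its stop at about (0.550, 0.114), the expected place. I release and rise.

Request:
step_arm([
  [[0, 0, 0], [0, 0, 0]],
  [[0, 0, 0], [0, 0, 0]],
  [[0, 0, 0], [0, 0, 0]],
  [[0, 0, 20], [0, 0, 0]],
  [[0, 0, 35], [0, 0, 0]],
  [[0, 0, 20], [0, 0, 0]],
  [[0, 0, 0], [0, 0, 0]],
], fingers=0.0)

```text
time: 8.32
eef_pos: [0.5499, 0.1159, 0.1875]
tcp_rot: [0.998, 0.061, 0.004, -0.0]
contact_force: [0.6, -0.1, 1.0]
opening: 0.502
finger_force: 0.0
```

Request:
step_arm([
  [[-15, 35, 0], [0, 0, 0]],
  [[-15, 35, 0], [0, 0, 0]],
  [[-15, 35, 0], [0, 0, 0]],
  [[-13, 35, 0], [0, 0, 0]],
  [[0, 0, 0], [0, 0, 0]],
  [[0, 0, 0], [0, 0, 0]],
])

```text
time: 8.82
eef_pos: [0.4876, 0.2568, 0.1809]
tcp_rot: [0.998, 0.062, -0.001, 0.0]
contact_force: [0.2, 0.3, 0.8]
opening: 0.5
finger_force: 0.0
```

Run:
```python
from plant import readout, cams
import cv2
s=readout.get_state(); print(repr(s["eef_pos"]),repr(s["tcp_rot"]))
im=cams.read_camera("wrist")[:,:,::-1]
cv2.imwrite("pics/w2.png", cv2.resize(im[120:330,180:460],None,fx=2.8,fy=2.8,interpolation=cv2.INTER_CUBIC))
```

```text
array([0.48758473, 0.25681553, 0.18085605]) array([ 9.98052077e-01,  6.23711237e-02, -1.32745750e-03,  3.64203288e-04])
```

View pics/w2.png

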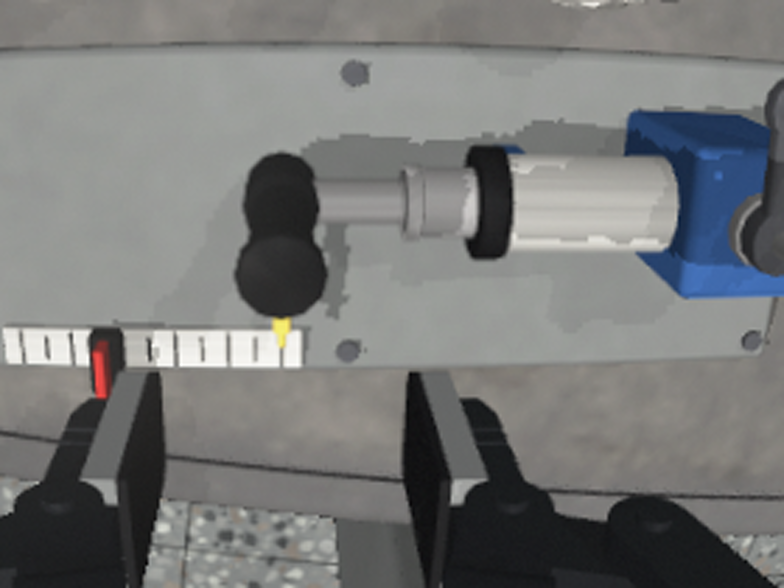

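The crop (2.8x, origin 180,120) shows the cap at (281,275), pointer tip at (281,347), the red line's inner end at (99,344), and the crank arm along tester +x.

Run:
```python
from h import *
p=[.50705,.10813,.12207]
e=np.array([0.48758473, 0.25681553, 0.18085605]);q=[ 9.98052077e-01,  6.23711237e-02, -1.32745750e-03,  3.64203288e-04]
c=lambda u,v:((u+.5)/2.8+179.5,(v+.5)/2.8+119.5)
for n,uv,z in[("cap",c(281,275),.113),("tip",c(281,347),.034),("mark",c(99,344),.034),("markfar",c(104,395),.034),("markfar z40",c(104,395),.04),("foot",c(281,185),.05)]:
    w=watz(e,q,uv,z);t=R.from_euler("z",-p[2]).apply(w-[p[0],p[1],0]);print(n,w.round(4),(t*1e3).round(1))
```

```text
cap [0.4878 0.2582 0.113 ] [ -0.8 151.3 113. ]
tip [0.4315 0.2514 0.034 ] [-57.5 151.4  34. ]
mark [0.424  0.3155 0.034 ] [-57.1 215.9  34. ]
markfar [0.4037 0.3127 0.034 ] [-77.7 215.7  34. ]
markfar z40 [0.4071 0.3118 0.04  ] [-74.4 214.3  40. ]
foot [0.4938 0.2592 0.05  ] [  5.2 151.5  50. ]
```

Handle at (0.4878, 0.258), about 65 mm of pull needed. I descend and grip.

Request:
step_arm([
  [[0.5, 1, -36], [0, 0, 0]],
  [[0, 0, -36], [0, 0, 0]],
  [[0, 0, -35], [0, 0, 0]],
  [[0, 0, 0], [0, 0, 0]],
])

```text
time: 9.2
eef_pos: [0.4845, 0.253, 0.0671]
tcp_rot: [0.998, 0.059, -0.008, 0.002]
contact_force: [-1.0, -1.2, -0.8]
opening: 0.498
finger_force: 0.0
```

Request:
step_arm([
  [[0, 0, 0], [0, 0, 0]],
  [[0, 0, 0], [0, 0, 0]],
  [[0, 0, 0], [0, 0, 0]],
  [[0, 0, 0], [0, 0, 0]],
  [[0, 0, 0], [0, 0, 0]],
  [[0, 0, 0], [0, 0, 0]],
], fingers=-1, grip_force=60)

```text
time: 9.7
eef_pos: [0.4898, 0.2577, 0.0759]
tcp_rot: [0.998, 0.06, 0.001, -0.002]
contact_force: [-0.5, 6.3, -11.3]
opening: 0.217
finger_force: 59.0
```

Request:
step_arm([
  [[-1, 8, 0], [0, 0, 0]],
  [[-1, 8, 0], [0, 0, 0]],
  [[-1, 8, 0], [0, 0, 0]],
  [[-1, 8, 0], [0, 0, 0]],
  [[-1, 8, 0], [0, 0, 0]],
  [[-1, 8, 0], [0, 0, 0]],
  [[-1, 8, 0], [0, 0, 0]],
  [[-1, 8, 0], [0, 0, 0]],
])

```text
time: 10.37
eef_pos: [0.4823, 0.3166, 0.0756]
tcp_rot: [0.998, 0.061, -0.001, 0.004]
contact_force: [1.3, -13.2, -6.2]
opening: 0.225
finger_force: 59.0
```

Request:
step_arm([
  [[0, 0, 0], [0, 0, 0]],
  [[0, 0, 0], [0, 0, 0]],
  [[0, 0, 0], [0, 0, 0]],
])

```text
time: 10.62
eef_pos: [0.4823, 0.3165, 0.0756]
tcp_rot: [0.998, 0.061, -0.001, 0.004]
contact_force: [0.9, -13.0, -5.8]
opening: 0.224
finger_force: 58.9
```

Run:
```python
from plant import readout, cams
import cv2, numpy as np
s=readout.get_state(); print(repr(s["eef_pos"]),repr(s["tcp_rot"]),s["contact_force"])
a=cams.read_camera("top")[:,:,::-1][195:280,215:375]; b=cams.read_camera("scene")[:,:,::-1][190:310,210:370]
w=cams.read_camera("wrist")[:,:,::-1]; cv2.imwrite("pics/w3full.png",w)
A=cv2.resize(a,(640,340),interpolation=cv2.INTER_CUBIC)
cv2.imwrite("pics/t3.png",A)
B=cv2.resize(b,(640,480),interpolation=cv2.INTER_CUBIC); cv2.imwrite("pics/s3.png",B)
```

```text
array([0.48229051, 0.31652102, 0.07558351]) array([ 9.98116033e-01,  6.11991144e-02, -8.23686489e-04,  4.28651445e-03]) [  0.94234193 -12.96535471  -5.81472282]
```

View pics/s3.png

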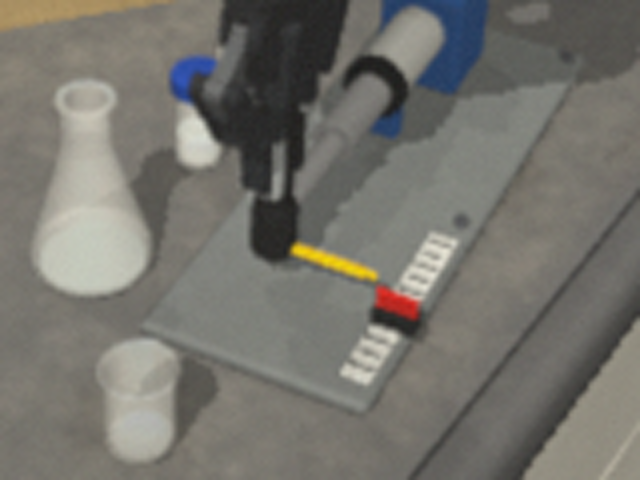

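View pics/w3full.png

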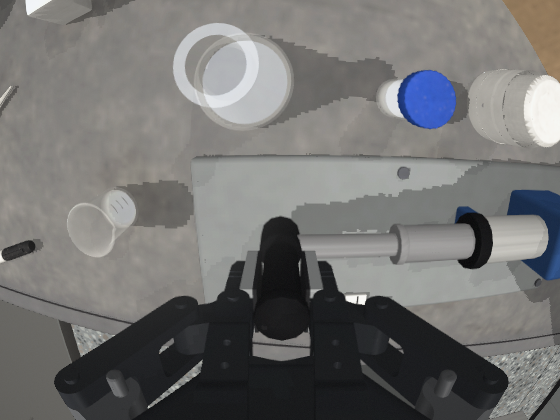

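In the scene crop (4x, origin 210,190) the pointer tip is at about (377,276) and the red bar spans (377–418, 288–318), so the pointer is still slightly short. In the wrist view the gripper hides both the pointer and the mark.

Run:
```python
from h import *
import cv2
p=[.50705,.10813,.12207]
c=lambda u,v:((u+.5)/4+209.5,(v+.5)/4+189.5)
def t(n,uv,z):
    w=atz(n,uv,z);return (R.from_euler("z",-p[2]).apply(w-[p[0],p[1],0])*1e3).round(1)
print("tip",t("scene",c(377,276),.034)); print("tip0",t("scene",sc(391,340),.034))
for uv in[(377,288),(376,303),(378,296),(418,318),(418,300)]: print(uv,t("scene",c(*uv),.034),t("scene",c(*uv),.04))
# where tester points (-61,y,34) project, crop px
for y in(205,210,215,220): print(y,((proj("scene",T(p,np.array([-61,y,34])/1e3))[0]-[209.5,189.5])*4).round(0))
# colour segmentation
for n in("s3","t3"):
    h=cv2.cvtColor(cv2.imread(f"pics/{n}.png"),cv2.COLOR_BGR2HSV)
    for nm,m in(("red",((h[...,0]<8)|(h[...,0]>172))&(h[...,1]>150)&(h[...,2]>90)),("yel",(abs(h[...,0].astype(int)-25)<7)&(h[...,1]>150)&(h[...,2]>110))):
        k,_,st,ce=cv2.connectedComponentsWithStats(m.astype(np.uint8)); print(n,nm,[(s.tolist(),q.round(0).tolist()) for s,q in zip(st[1:],ce[1:]) if s[4]>60])
```

```text
tip [-56.9 209.   34. ]
tip0 [-56.5 150.2  34. ]
(377, 288) [-60.5 216.9  34. ] [-62.8 222.9  40. ]
(376, 303) [-64.4 226.9  34. ] [-66.7 232.8  40. ]
(378, 296) [-63.2 221.9  34. ] [-65.6 227.9  40. ]
(418, 318) [-86.7 226.9  34. ] [-88.8 232.8  40. ]
(418, 300) [-81.7 215.3  34. ] [-83.9 221.3  40. ]
205 [388. 274.]
210 [384. 280.]
215 [380. 287.]
220 [376. 293.]
s3 red [([376, 287, 43, 33, 829], [396.0, 304.0])]
s3 yel [([290, 242, 87, 39, 1060], [332.0, 262.0])]
t3 red []
t3 yel [([171, 224, 11, 26, 188], [176.0, 237.0])]
```

View pics/t3.png

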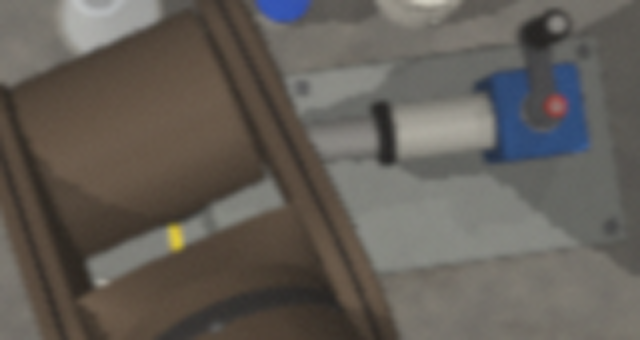

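The crank is still at its stop along tester +x, with its grip at (553,22). The arm hides the mark from above. I triangulate the red bar and the yellow pointer from the original pair of images by colour to settle the gap.

Run:
```python
from h import *
import cv2
p=[.50705,.10813,.12207]
def t(n,uv,z):
    w=atz(n,uv,z);return (R.from_euler("z",-p[2]).apply(w-[p[0],p[1],0])*1e3).round(1)
for n,box in(("top",(230,240,275,275)),("scene",(290,255,330,285))):
    im=cv2.imread(f"pics/{n}0.png").astype(int); u0,v0,u1,v1=box
    r=im[...,2]-np.maximum(im[...,1],im[...,0]); s=r[v0:v1,u0:u1].clip(0); s[s<25]=0
    V,U=np.mgrid[v0:v1,u0:u1]; c=((U*s).sum()/s.sum(),(V*s).sum()/s.sum())
    print(n,"centroid",np.round(c,2),[t(n,c,z).tolist() for z in(.026,.03,.034,.038)])
    print(s[np.ix_(s.any(1),s.any(0))])
    print("top-left",U[:,s.any(0)].min(),V[s.any(1)].min())
```

```text
top centroid [257.39 266.94] [[-71.7, 215.2, 26.0], [-71.5, 215.1, 30.0], [-71.4, 215.0, 34.0], [-71.2, 214.8, 38.0]]
[[ 33  42  26   0]
 [ 84 108  73   0]
 [ 86 121  93  25]
 [ 74 119  97  30]
 [ 58 111  95  33]
 [ 43 106  96  37]
 [ 38 102  98  42]
 [ 35 102 103  53]
 [ 36 102 113  67]
 [ 32  89 100  59]
 [  0  34  38   0]]
top-left 256 262
scene centroid [308.77 265.18] [[-70.1, 213.7, 26.0], [-71.6, 217.6, 30.0], [-73.1, 221.6, 34.0], [-74.6, 225.6, 38.0]]
[[  0  43  47  33   0   0   0   0   0   0   0   0]
 [  0 104 138 123  83  45   0   0   0   0   0   0]
 [  0 100 154 162 155 131  88  59  38   0   0   0]
 [  0  95 134 137 142 152 148 145 124  81  45   0]
 [  0 102 132 133 134 137 136 145 155 148 135  78]
 [ 25  92 110 118 131 134 128 135 138 137 144  78]
 [  0   0  33  69  96 107 115 128 131 136 133  65]
 [  0   0   0   0   0  29  64  93 111 122 126  70]
 [  0   0   0   0   0   0   0   0  45  72  91  48]]
top-left 303 261
```

The two views intersect at tester y of about 215 (bar centre z of about 28). The top view taken under load, pointer against bar, independently gives a 6.6 mm gap, and the pose estimate gives 6. I move 6.5 mm further.

Request:
step_arm([
  [[-0.4, 3.3, 0], [0, 0, 0]],
  [[-0.4, 3.2, 0], [0, 0, 0]],
  [[0, 0, 0], [0, 0, 0]],
  [[0, 0, 0], [0, 0, 0]],
  [[0, 0, 0], [0, 0, 0]],
  [[0, 0, 0], [0, 0, 0]],
  [[0, 0, 0], [0, 0, 0]],
  [[0, 0, 0], [0, 0, 0]],
])

```text
time: 11.43
eef_pos: [0.4815, 0.3225, 0.0756]
tcp_rot: [0.998, 0.061, -0.001, 0.005]
contact_force: [1.4, -13.6, -6.3]
opening: 0.223
finger_force: 58.9
```

Run:
```python
from plant import readout, cams
import cv2
from h import *
s=readout.get_state(); print(s["eef_pos"],s["contact_force"],s["finger_force"],s["dq"].round(4))
p=[.50705,.10813,.12207]
for n in("top","scene"):
    im=cams.read_camera(n)[:,:,::-1].copy(); cv2.imwrite(f"pics/{n}4.png",im)
    h=cv2.cvtColor(im,cv2.COLOR_BGR2HSV); m=(abs(h[...,0].astype(int)-25)<7)&(h[...,1]>130)&(h[...,2]>100)
    u0,v0,u1,v1=(230,240,275,275) if n=="top" else (270,235,330,285)
    V,U=np.nonzero(m[v0:v1,u0:u1]);c=np.array([U.mean()+u0,V.mean()+v0])
    w=atz(n,c,.034);print(n,len(U),c.round(1),(R.from_euler("z",-p[2]).apply(w-[p[0],p[1],0])*1e3).round(1))
cv2.imwrite("pics/s4.png",cv2.resize(im[225:285,260:340],(800,600),interpolation=cv2.INTER_CUBIC))
```

```text
[0.48152434 0.3225312  0.0755852 ] [  1.36744376 -13.63099093  -6.33669122] 58.914000287186354 [-0.0003  0.0015 -0.0007  0.0003  0.0001  0.0005]
top 16 [255.8 254. ] [-42.  214.9  34. ]
scene 76 [291.3 256.9] [-32.7 216.3  34. ]
```

View pics/s4.png

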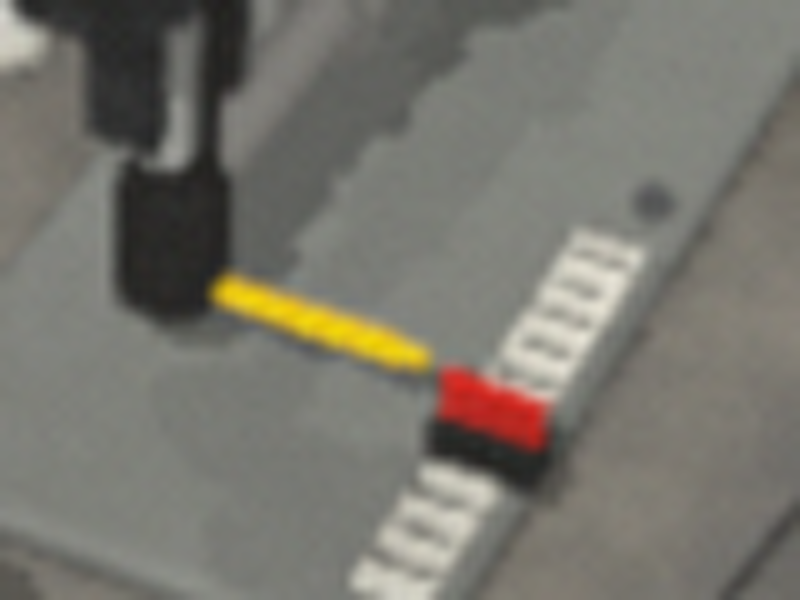

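The pointer tip meets the red bar's inner end at its top edge: tip at (432,360), bar top-left at (443,372). The top view puts the pointer at y = 214.9 against 215.0 for the bar. I add 1 mm as a compromise with the scene view, then hold.

Request:
step_arm([
  [[-0.1, 1, 0], [0, 0, 0]],
  [[0, 0, 0], [0, 0, 0]],
  [[0, 0, 0], [0, 0, 0]],
  [[0, 0, 0], [0, 0, 0]],
  [[0, 0, 0], [0, 0, 0]],
  [[0, 0, 0], [0, 0, 0]],
  [[0, 0, 0], [0, 0, 0]],
  [[0, 0, 0], [0, 0, 0]],
])

```text
time: 12.2
eef_pos: [0.4814, 0.3235, 0.0756]
tcp_rot: [0.998, 0.061, -0.001, 0.005]
contact_force: [0.6, -12.6, -6.5]
opening: 0.225
finger_force: 58.9
```

```bash
python3 -c "
from plant import sign_off
print(sign_off())"
```

```text
the job is handed in; nothing more can be done
None
```

I wound the crank to its stop, pulled the rod about 66 mm so the pointer sits level with the red mark (within about 1–2 mm by my measurements), and handed in at about 12 s with the gripper still holding it at about 59 N; the sign-off returned no verdict.

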